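# Hold the release bar down and slide a gas detector carrier into its test dock

### The job

Dock the gas detector: with a fingertip press the long steel release bar down, just behind the carrier, so that the catch in front of the carrier sinks, and while holding it down push the carrier forward over the catch until it is fully home against the test head. Then let go of the bar so that the catch springs up in the carrier's window and locks it. Do not lift the carrier out of its guides, and leave the other things on the bench where they are.

Things in the scene. Friction and masses are not known exactly. Their poses are not given: they have to be found in the camera images.
- dock: Test dock, fixed to the bench: plywood base plate 150 x 335 x 12 mm (x, y, z). Origin: on the bench surface, on the dock's centre line; the plate runs from y = -185 to +150 mm. +y is the direction in which the carrier is pushed. Two low aluminium guides (27 mm high, lips from x = +-47 to +-62 mm, y = -135 to +80 mm) hold the carrier's runners down with about 2 mm of play.
- end_stop (a point): Point on the rear (-y) face of the grey test head, at dock y = +80 mm, on the centre line: the end stop for the carrier's front edge. The head is a block 124 x 70 mm, 70 mm high, at the +y end of the dock.
- catch (a joint): How far the release bar with its catch pin (one sprung part) is pressed down, in m: 0 = up, 0.013 = all the way down. It takes 3 N to start, 5.6 N at the bottom, and springs up when let go. It can be pressed anywhere along the bar. Down 8 mm or more, the carrier passes over the pin; once the carrier's front crossbar is over the pin, that alone keeps the pin down.
- catch_pin (a point): Centre of the top of the catch pin, a steel stub 16 mm (x) by 10 mm (y) on the front of the release bar, at dock x = 0, y = +50 mm; when up, its top is 50 mm above the bench, 14 mm above the bar's top face. It blocks the carrier's front edge.
- bar_rear (a point): Middle of the rear end of the top face of the steel release bar, which is 24 mm wide and runs along the dock's centre line from y = -175 to +50 mm. Its top face is 36 mm above the bench when up, 23 mm when all the way down. The carrier bridges it without touching; press on the free stretch behind the carrier.
- carrier: Grey carrier, black gas detector fixed on it; 106 mm wide (x), 120 mm long (y), 0.25-0.5 kg, axes as the dock's. Origin: centre of its underside, 12 mm above the bench. Deck 42-48 mm above the bench, with a window at y = +12 to +40 mm and a front crossbar at y = +40 to +60 mm. Home at dock y = +20 mm; the catch rises in the window within 5 mm of that. Starts 10-50 mm short of the pin.
- carrier_tail (a point): Middle of the rear face of the carrier's upright tail plate, the face to push on: 62 mm above the bench, at carrier y = -60 mm. The plate is 80 mm wide (x) and reaches from 44 to 80 mm above the bench; a finger standing on the bar behind it touches it. When the carrier is home this face is at dock y = -40 mm.
- radio: Bystander: black hand-held radio standing upright, 34 x 56 x 115 mm plus a stub aerial to 185 mm; origin at the centre of its underside. Beside the dock (+x side of the dock).
- spare_detector: Bystander: spare black detector lying on the bench, 60 x 90 x 30 mm; origin at the centre of its underside. Beside the dock (+x side).
- lens_cap: Bystander: black open cap, 52 mm across, 24 mm high; origin at the centre of its underside. Beside the rear of the dock (-x side).
- screwdriver: Bystander: black-handled screwdriver, 200 mm long, lying beside the dock (-x side).
- marker_can: Bystander: can 52 mm across, 150 mm high, standing on the bench well clear of the dock, to the robot's right; origin at the centre of its underside.
Things that resemble listed ones, but are neither listed nor needed, are in the scene too. What is meant by the carrier is not blue or red, and is the smaller of those in its own colour.

How it is judged:
By the outcome, as a careful person would: the job done as asked, in the order asked, and still so for the second after the job is handed in, with the robot touching nothing.
It also fails if it takes over 38 s, if anything falls off the work surface, if the arm or the gripper's body presses on something with over 40 N, if the wrist force passes 120 N, or if a joint passes its speed limit or range.

### The arm

A 6-joint arm with a two-finger parallel gripper is mounted at the origin on the work surface. World frame = base frame: x ahead of the robot, y to its left, z up, the work surface at z = 0. Lengths are in m, angles in rad, forces in N, time in s.
With the tool pointing down it reaches from about 0.35 to 0.95 m from the base axis. Payload 17.4 kg.
Tool frame: the origin (TCP) lies on the mounting face of the last link; the fingertips stand 186 mm ahead of it and the grasp point (between the pads) lies 167 mm ahead of it; x points along the fingers, y is the direction in which the jaws open and shut, and the axes are right-handed (so a half turn about x gives the same grasp; the last joint's range is limited). The gripper opens to 93 mm and grips with 3 to 60 N. Pads are 15 mm wide; open, the fingers measure 128 mm over their backs; the gripper's body (75 mm by 188 mm) begins 65 mm behind the grasp point.
Start: joints at [-1.151, 0.116, 1.442, -0, 1.584, -0.038], TCP at [0.298, -0.606, 0.405] pointing down, gripper open.
Joint ranges: [-2.83, 2.83], [-0.83, 2.19], [0.07, 2.5], [-1.14, 4.28], [0.01, 3], [-2.97, 2.97]. Speed limits (rad/s): [1.89, 1.89, 2.22, 3.14, 3.14, 3.14].

### API

Orientations are given as [roll, pitch, yaw] about the fixed x, y, z axes, in that order (R = Rz(yaw) Ry(pitch) Rx(roll)).
In Python, from workcell import arm gives the robot as it stands. Calls block until the motion is done:
- arm.move_pose(position, orientation): joint-space move of the TCP to a pose.
- arm.line_to(position, frame=None, v=0.15): straight line of the TCP; frame=None keeps the orientation; v is the mean speed in m/s.
- arm.movej(angles): joint-space move.
- arm.open_gripper() and arm.grasp(strength=None): open the fingers fully, or close them until they stop; strength is the grip in N (None keeps the last).
- arm.sleep(seconds).
- arm.ik(position, orientation): joint angles nearest the present ones, or None.
- arm.state(): the state.
- arm.read_camera(name): name is "side" or "top" or "wrist"; returns a dict with "pixels" (420x560x3 uint8, red, green, blue), "fx", "fy", "cx", "cy" (pixels), "k1" (the pictures are not rectified: a ray, as slopes to the right and down, at radius r is drawn at 1 + k1 r^2 times it, then the intrinsics apply), "camera_from_world" (4x4, takes a point from world to camera coordinates). Camera axes: x right, y up, looking along -z (the intrinsics and any distortion apply to the point x, -y, -z); pixel columns grow to the right and rows downward; lengths in m; the calibration is good to about 2 mm. A picture is of the moment at which its call begins. There is no depth.
A pose or a line that the arm cannot do raises arm.MotionError and nothing moves.
- arm.sign_off(): hands the job in, once; it reports no verdict.
The state is a dict: "t": time; "joints": joint angles; "dq": joint speeds; "joint_torque": joint torques, N m; "position": TCP position; "eef_rot": TCP orientation; "ft_force": force on the tool from outside, world axes, zero at the start; "ft_torque": the same for the moment, N m; "gripper_width": opening from 0.0 (shut) to 1.0 (fully open).
Only numpy, scipy, OpenCV 4.12 (cv2) and the standard library are available. Lean on these libraries where they do the work, as an engineer would, in place of code of your own. Each camera call takes 0.05 s, during which the arm holds its last target. There are 200 camera calls.

## Working session

There is one attempt and no reset: what is moved stays moved. The work goes in short steps, each a Python script; the robot and the scene stay as the last script left them, time stands still between calls to the robot, and variables do not carry over. Pictures are saved under pics/ and viewed, about 8 in all and at most 12, crops included, and the job is handed in when it is done.

```bash
mkdir -p pics; ls; python3 - <<'E'
from workcell import arm
import cv2
for n in("top","side"):
    c=arm.read_camera(n); cv2.imwrite(f"pics/{n}0.png",c["pixels"][:,:,::-1])
    print(n,c["fx"],c["fy"],c["cx"],c["cy"],c["k1"],c["camera_from_world"].round(3).tolist())
s=arm.state();print(s["t"],s["position"],s["eef_rot"])
E
```

```text
pics
top 491.30039913361543 491.30039913361543 274.7963333844472 207.58589321441008 0.055675313866872536 [[0.014, -1.0, 0.002, -0.159], [0.995, 0.014, 0.097, -0.553], [-0.097, 0.001, 0.995, -1.277], [0.0, 0.0, 0.0, 1.0]]
side 480.16579220472465 480.16579220472465 285.497066463657 208.68005309626992 -0.1062154973970581 [[0.987, -0.158, -0.023, -0.577], [0.096, 0.47, 0.878, -0.042], [-0.127, -0.869, 0.479, -1.293], [0.0, 0.0, 0.0, 1.0]]
0.1 [ 0.29832408 -0.60551166  0.40407489] [-1.6122612   1.56975522  1.98713859]
```

View pics/top0.png

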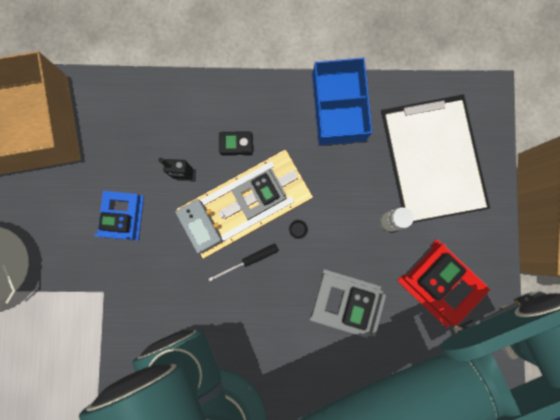

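View pics/side0.png

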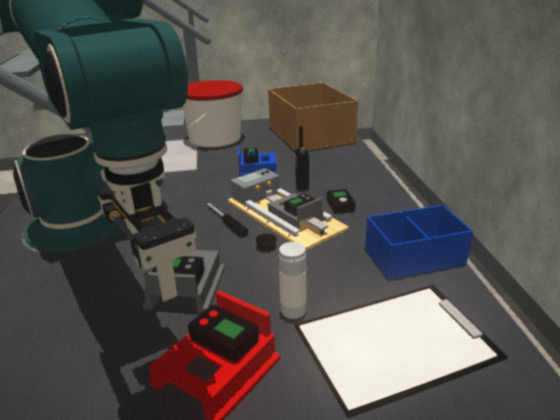

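The candidates for the carrier are blue (120,215), red (445,283), the larger grey one loose on the bench (347,302), and the smaller grey one in the dock (262,190). The last fits: it is grey, the smaller of the greys, and sits in the guides. I'll confirm that in an enlarged crop.

```bash
python3 - <<'E'
import cv2
a=cv2.imread("pics/top0.png")[140:265,165:325]
cv2.imwrite("pics/crop1.png",cv2.resize(a,None,fx=4.8,fy=4.8,interpolation=cv2.INTER_CUBIC))
E
```

```text
(no output)
```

View pics/crop1.png

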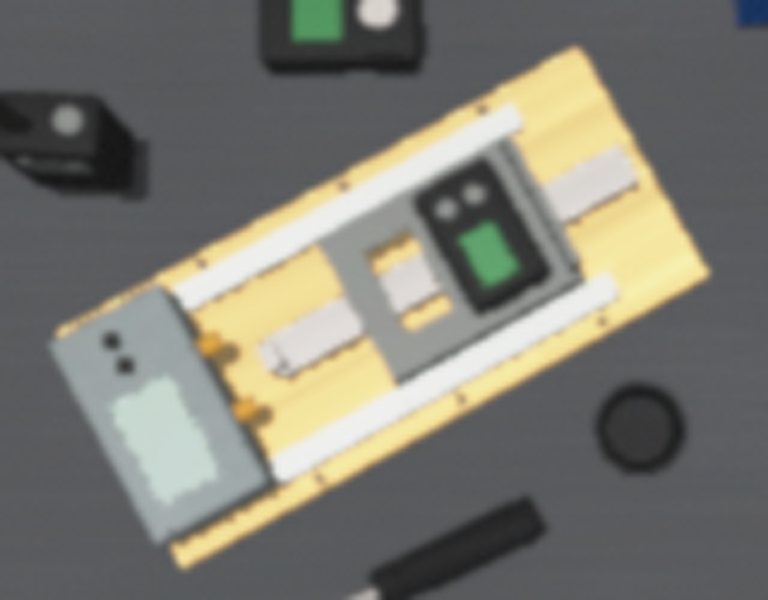

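Confirmed: the grey carrier sits between the white guides, its front edge short of the pin (crop ~275,360), with the detector on it and the tail plate at right. The bar's free end shows behind it (crop 548–638, 150–220). Now I'll measure it.

```bash
cat > h.py <<'E'
import numpy as np,cv2
from workcell import arm
def ray(c,uv,z):
    K=np.array([[c["fx"],0,c["cx"]],[0,c["fy"],c["cy"]],[0,0,1]])
    p=cv2.undistortPoints(np.array(uv,float).reshape(-1,1,2),K,np.array([c["k1"],0,0,0,0]))[:,0]
    M=c["camera_from_world"];R,t=M[:3,:3],M[:3,3]
    d=np.c_[p[:,0],-p[:,1],-np.ones(len(p))]@R; o=-R.T@t
    return o+d*((z-o[2])/d[:,2])[:,None]
E
python3 - <<'E'
from h import *
c=arm.read_camera("top");P=c["pixels"]
hsv=cv2.cvtColor(P,cv2.COLOR_RGB2HSV)
m=cv2.inRange(hsv,(15,60,120),(35,255,255));m[:140]=0;m[265:]=0;m[:,:165]=0;m[:,325:]=0
h=cv2.convexHull(cv2.findNonZero(m))[:,0].astype(float)
W=ray(c,h,.012)[:,:2].astype(np.float32)
r=cv2.minAreaRect(W);print("rect",r);B=cv2.boxPoints(r);print(B)
cr=lambda L:np.array(L,float)/4.8+[165-.4,140-.4]
pl=ray(c,cr([(578,45),(710,270),(182,570)]),.012);print("plate corners",pl,"len",np.linalg.norm(pl[1]-pl[0]),np.linalg.norm(pl[2]-pl[1]))
rear=pl[:2].mean(0); y=pl[2]-pl[1];y/=np.linalg.norm(y)
# dock axis perpendicular avg with rear edge
e=pl[0]-pl[1];e/=np.linalg.norm(e);y2=np.array([-e[1],e[0],0]);print("yaw y",np.arctan2(y[1],y[0]),np.arctan2(y2[1],y2[0]))
y=y+y2;y/=np.linalg.norm(y);x=np.array([y[1],-y[0],0]);O=rear+.185*y;O[2]=0
print("O",O,"y",y,"x",x)
def dk(p):return np.c_[(p-O)@x,(p-O)@y,p[:,2]].round(4)
print("bar rear",dk(ray(c,cr([(625,147),(638,183)]),.036)))
print("pin top",dk(ray(c,cr([(260,348),(272,374)]),.05)))
print("front deck edge",dk(ray(c,cr([(322,240),(400,382)]),.048)))
print("tail top rear",dk(ray(c,cr([(520,145),(582,272)]),.08)))
print("head top rear",dk(ray(c,cr([(165,288),(272,480)]),.07)))
s=arm.state();print(s["ft_force"],s["gripper_width"])
E
```

```text
rect ((0.5683858394622803, -0.06975151598453522), (0.15403951704502106, 0.3381032347679138), 29.997220993041992)
[[ 0.4171642   0.03814894]
 [ 0.58620167 -0.25466526]
 [ 0.7196075  -0.17765197]
 [ 0.55057     0.11516222]]
plate corners [[ 0.71685848 -0.17691801  0.012     ]
 [ 0.58981671 -0.25245999  0.012     ]
 [ 0.41863275  0.03834442  0.012     ]] len 0.14780460760375974 0.3374480048548395
yaw y 2.1028334073023465 2.1072529290504063
O [ 0.5591369  -0.05546831  0.        ] y [-0.50919298  0.86065238  0.        ] x [0.86065238 0.50919298 0.        ]
bar rear [[ 0.0071 -0.1757  0.036 ]
 [-0.0139 -0.1719  0.036 ]]
pin top [[ 0.008   0.053   0.05  ]
 [-0.0076  0.0542  0.05  ]]
front deck edge [[ 0.0431 -0.0051  0.048 ]
 [-0.0456 -0.0037  0.048 ]]
tail top rear [[ 0.0301 -0.1221  0.08  ]
 [-0.0455 -0.1168  0.08  ]]
head top rear [[ 0.0587  0.0802  0.07  ]
 [-0.0592  0.0806  0.07  ]]
[0.70958153 0.02371502 0.38596002] 0.9948129886983202
```

Every measured point matches its known size and height to within about 4 mm. The carrier front is at dock y≈-4 mm and the tail face at ≈-124 mm, so it needs about 84 mm of travel. Next: close the gripper, set the jaw axis across the bar, and go above the free stretch.

```bash
cat >> h.py <<'E'
from scipy.spatial.transform import Rotation as Rn
O=np.array([.5591,-.0555,0]);a=np.deg2rad(30.3)
X=np.array([np.cos(a),np.sin(a),0]);Y=np.array([-np.sin(a),np.cos(a),0])
def tcp(x,y,ztip):return O+x*X+y*Y+np.array([0,0,ztip+.186])
def rpy(s):
    c0=np.array([0,0,-1.]);c1=s*X
    return Rn.from_matrix(np.c_[c0,c1,np.cross(c0,c1)]).as_euler("xyz")
def tipdock():
    p=np.array(arm.state()["position"])-O;return np.array([p@X,p@Y,p[2]-.186])
def F():
    f=np.array(arm.state()["ft_force"]);return np.array([f@X,f@Y,f[2]])
E
python3 - <<'E'
from h import *
q0=np.array(arm.state()["joints"])
opts=[]
for s in(1,-1):
    q=arm.ik(tcp(0,-.150,.2),rpy(s))
    if q is not None: opts.append((abs(np.array(q)-q0).max(),s))
print(opts);s=min(opts)[1]
arm.grasp(20)
arm.move_pose(tcp(0,-.150,.2),rpy(s));print(arm.state()["t"],tipdock())
arm.line_to(tcp(0,-.150,.055),v=.12)
arm.sleep(.2);print(arm.state()["t"],tipdock(),F(),arm.state()["gripper_width"])
a=arm.read_camera("side")["pixels"][120:280,200:400]
b=arm.read_camera("wrist")["pixels"]
a=cv2.resize(a,None,fx=2,fy=2,interpolation=cv2.INTER_CUBIC)
cv2.imwrite("pics/v2.png",np.hstack([a,cv2.resize(b,(400,300))[:300].__class__(np.shape(np.zeros((320,400,3))),np.uint8)*0+cv2.resize(b,(400,320))])[:,:,::-1])
E
```

```text
[(np.float64(0.8286387775231707), 1), (np.float64(2.328392151173751), -1)]
3.55 [-0.00064311 -0.15063995  0.20002246]
5.1083 [ 5.11680105e-05 -1.50050579e-01  5.55402145e-02] [-0.49525613  0.18341674  0.3728724 ] 0.004711327242411675<sys>:0: UserWarning: Gimbal lock detected. Setting third angle to zero since it is not possible to uniquely determine all angles.
```

View pics/v2.png

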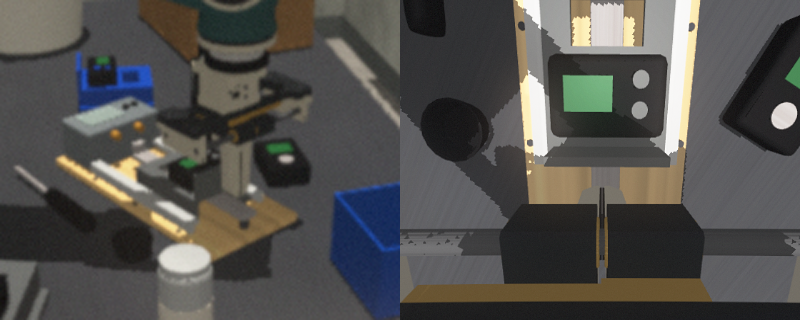

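The wrist view shows the bar (about 605,180) lined up with the closed fingertips (603), and clear bar between the finger and the tail plate. Now I'll press with force checks, then push.

```bash
python3 - <<'E'
from h import *
f0=F()
for z in(.040,.034,.030,.027,.0248):
    arm.line_to(tcp(0,-.150,z),v=.04)
    f=F()-f0;print(round(arm.state()["t"],2),tipdock().round(4),f.round(1))
    if f[2]>12:break
E
```

```text
5.73 [-0.     -0.15    0.0397] [-2.  -0.5  1.6]
6.03 [ 0.     -0.1501  0.034 ] [-0.4 -0.7  3.1]
6.28 [ 0.     -0.15    0.0299] [-0.7  0.7  3.4]
6.53 [ 0.    -0.15   0.027] [-0.8  1.   4.7]
6.78 [ 0.     -0.15    0.0249] [-1.5 -0.   5.3]
```

The bar is down 11 mm at 5.3 N, as specified. Now push forward.

```bash
python3 - <<'E'
from h import *
z=.0248;f0=np.array([-.5,0,0])
y=-.150
while y<-.036:
    y+=.006 if y<-.068 else .002
    arm.line_to(tcp(0,y,z),v=.05)
    f=F()-f0;p=tipdock();print(round(arm.state()["t"],2),round(y,3),p.round(4),f.round(1))
    if f[1]<-12 or f[2]>15 or f[2]<2:break
c=arm.read_camera("top")["pixels"][130:270,160:330];w=arm.read_camera("wrist")["pixels"]
cv2.imwrite("pics/v3.png",np.hstack([cv2.resize(c,(400,330),interpolation=cv2.INTER_CUBIC),cv2.resize(w,(400,330))])[:,:,::-1])
E
```

```text
7.05 -0.144 [ 0.     -0.1435  0.0249] [0.7 1.8 3.9]
7.32 -0.138 [ 0.     -0.1375  0.0247] [0.8 2.  5. ]
7.58 -0.132 [ 0.     -0.1316  0.0247] [0.3 2.7 4.5]
7.85 -0.126 [ 0.     -0.1257  0.0248] [0.3 0.5 4.1]
8.12 -0.12 [ 0.     -0.1198  0.0248] [0.7 1.3 4.9]
8.38 -0.114 [ 0.     -0.1138  0.0248] [0.7 0.7 4.3]
8.65 -0.108 [-0.     -0.1079  0.0248] [1.4 0.1 3.7]
8.92 -0.102 [ 0.     -0.1019  0.0248] [1.8 1.  5. ]
9.18 -0.096 [ 0.     -0.0958  0.0248] [-0.3  0.5  5.6]
9.45 -0.09 [ 0.     -0.0898  0.0248] [1.3 0.5 4.4]
9.72 -0.084 [ 0.     -0.0838  0.0247] [0.5 0.3 4.9]
9.98 -0.078 [ 0.     -0.0778  0.0248] [0.7 1.3 3.9]
10.25 -0.072 [ 0.     -0.0719  0.0248] [0.8 1.2 3.8]
10.52 -0.066 [ 0.     -0.0658  0.0247] [0.1 1.2 4.9]
10.77 -0.064 [-0.     -0.064   0.0248] [ 0.3 -1.8  4.3]
11.02 -0.062 [-0.     -0.062   0.0248] [ 0.9 -3.7  4.7]
11.27 -0.06 [-0.     -0.06    0.0248] [ 0.8 -2.6  4.9]
11.52 -0.058 [ 0.     -0.058   0.0248] [ 0.2 -3.2  4. ]
11.77 -0.056 [ 0.     -0.056   0.0248] [-0.4 -2.8  4.4]
12.02 -0.054 [ 0.     -0.0539  0.0248] [ 0.8 -3.5  4.4]
12.27 -0.052 [ 0.     -0.0519  0.0248] [ 0.7 -2.7  4.3]
12.52 -0.05 [-0.     -0.05    0.0248] [ 1.7 -2.7  5.3]
12.77 -0.048 [-0.     -0.0479  0.0248] [ 0.5 -2.7  4.8]
13.02 -0.046 [-0.0002 -0.0468  0.0252] [ -0.8 -14.6   3.2]
```

View pics/v3.png

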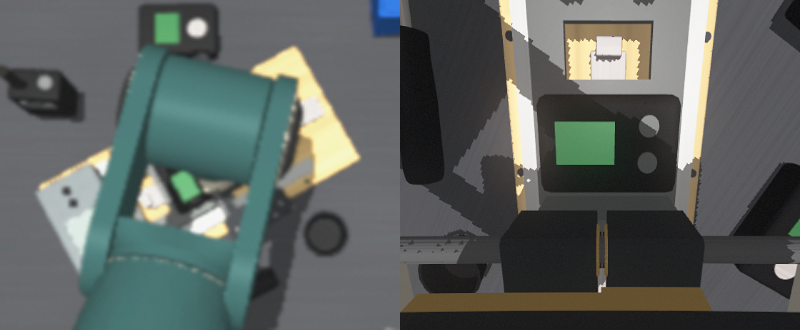

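It stopped hard: fingertip centre at -46.8 mm plus 7.5 mm half-width puts the tail at ≈-39 mm, against -40 expected. The pin shows in the window (wrist 608,45). I'll ease the push, then let the bar up.

```bash
python3 - <<'E'
from h import *
arm.line_to(tcp(0,-.0470,.0248),v=.02);arm.sleep(.1);print(tipdock().round(4),F().round(1))
arm.line_to(tcp(0,-.0470,.042),v=.05);print(tipdock().round(4),F().round(1))
arm.line_to(tcp(0,-.075,.042),v=.08);print(F().round(1))
arm.line_to(tcp(0,-.075,.25),v=.2)
w=arm.read_camera("wrist")["pixels"]
arm.move_pose([.30,-.55,.43],rpy(1));arm.sleep(.2)
print(arm.state()["t"],arm.state()["position"])
c=arm.read_camera("top");P=c["pixels"];cv2.imwrite("pics/top4.png",P[:,:,::-1])
cv2.imwrite("pics/v4.png",np.hstack([cv2.resize(P[130:270,160:330],(440,362),interpolation=cv2.INTER_CUBIC),cv2.resize(w,(360,362))])[:,:,::-1])
E
```

```text
[-0.0001 -0.0473  0.0249] [-2.5 -6.8  4.5]
[-0.0002 -0.0471  0.0415] [ 1.4 -8.4 -2.5]
[-0.1 -0.7  0.3]
17.7917 [ 0.30060554 -0.54963636  0.43006771]<sys>:0: UserWarning: Gimbal lock detected. Setting third angle to zero since it is not possible to uniquely determine all angles.
```

View pics/v4.png

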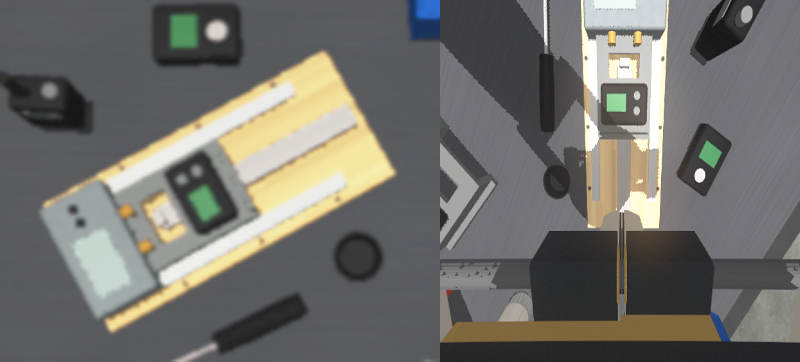

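The carrier is against the head, the pin is in the window, and the bystanders look unmoved. One enlarged check of whether the pin is up.

```bash
python3 - <<'E'
from h import *
a=arm.read_camera("side")["pixels"];t=arm.read_camera("top");b=t["pixels"]
i=[cv2.resize(a[175:245,225:295],(400,400),interpolation=cv2.INTER_CUBIC),cv2.resize(b[190:240,195:245],(400,400),interpolation=cv2.INTER_CUBIC)]
cv2.imwrite("pics/v5.png",np.hstack(i)[:,:,::-1])
s=arm.read_camera("side")
def px(c,P):
    M=c["camera_from_world"];p=M[:3,:3]@P+M[:3,3];u=np.array([p[0],-p[1]])/-p[2];u*=1+c["k1"]*(u@u)
    return u*[c["fx"],c["fy"]]+[c["cx"],c["cy"]]
for z in(.05,.037):
    for n,c,o,k in(("side",s,(225,175),400/70),("top",t,(195,190),8)):
        print(n,z,[((px(c,O+x*X+y*Y+[0,0,z])-o)*k).round().astype(int).tolist() for x,y in((-.008,.045),(.008,.045),(.008,.055),(-.008,.055))])
a0=cv2.imread("pics/top0.png");d=cv2.absdiff(a0,b[:,:,::-1].copy()).max(2)>60
print("diff px outside dock per 70px tile");d[145:262,172:315]=0
print([[int(d[r:r+70,c:c+70].sum()) for c in range(0,560,70)] for r in range(0,280,70)])
E
```

```text
side 0.05 [[237, 103], [264, 93], [251, 86], [225, 96]]
top 0.05 [[235, 207], [211, 164], [184, 179], [208, 222]]
side 0.037 [[238, 127], [265, 117], [252, 110], [226, 120]]
top 0.037 [[239, 210], [216, 168], [189, 183], [213, 225]]
diff px outside dock per 70px tile
[[0, 0, 0, 0, 0, 0, 0, 0], [0, 0, 0, 0, 0, 0, 0, 0], [0, 0, 0, 0, 0, 0, 0, 0], [0, 0, 0, 0, 0, 0, 31, 0]]
```

View pics/v5.png

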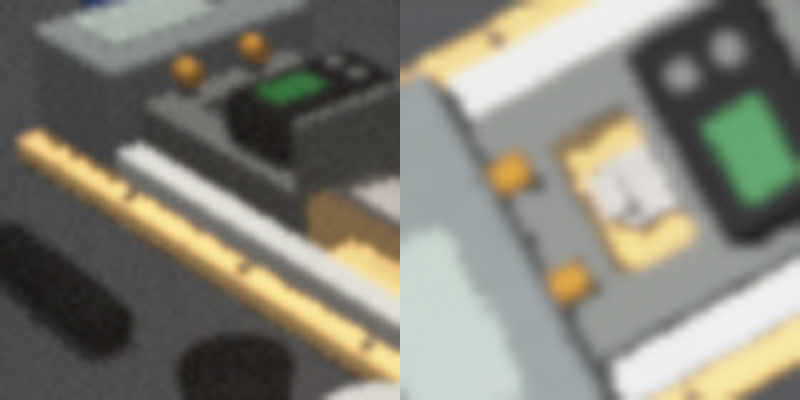

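The pin's top face in the top view matches the predicted "up" outline. As a stronger test I'll compare the bar's rear stretch with the side image from before: if the bar were down it would shift by about 4 px.

```bash
python3 - <<'E'
from h import *
s=arm.read_camera("side");b=s["pixels"][:,:,::-1].copy();a=cv2.imread("pics/side0.png")
M=s["camera_from_world"];p=M[:3,:3]@(O-.155*Y+[0,0,.036])+M[:3,3];u=np.array([p[0],-p[1]])/-p[2];u*=1+s["k1"]*(u@u)
u=(u*[s["fx"],s["fy"]]+[s["cx"],s["cy"]]).round().astype(int);print(u)
w=a[u[1]-11:u[1]+12,u[0]-11:u[0]+12]
r=cv2.matchTemplate(b[u[1]-20:u[1]+21,u[0]-20:u[0]+21],w,cv2.TM_CCOEFF_NORMED)
print(cv2.minMaxLoc(r),"expect loc (9,9) if up")
print("force",arm.state()["ft_force"],"t",arm.state()["t"])
E
```

```text
[318 224]
(-0.3488941192626953, 0.703147828578949, (7, 1), (9, 9)) expect loc (9,9) if up
force [ 0.96071706 -0.23304599  0.63538084] t 18.0417
```

The best match is at zero shift, (9,9), so the bar is fully up again. Handing in.

```bash
python3 -c "
from workcell import arm
print(arm.sign_off())"
```

```text
the job is handed in; nothing more can be done
None
```

The gas detector is docked and, by my last checks, locked. I pressed the release bar down 11 mm with the closed fingertips behind the carrier. Holding it down, I pushed the smaller grey carrier about 84 mm until it stopped against the test head. I then eased the push, let the bar up, backed off and moved the arm clear. The job was handed in at about 18 s.

**Checks that agreed:**
- **Carrier home:** it stopped hard at 15 N with the tail face at about -39 mm, against the -40 mm given.
- **Bar up:** the side image showed no shift of the bar from before the press, though the match score was only moderate (0.70) because the carrier had moved out of that patch.
- **Catch pin:** in the top view it stands in the window, where its outline should be when up.
- **Bystanders:** the before-and-after top images show no change around the dock. One small patch at the image edge differed, which I took to be the arm or its shadow and did not check further.

**Checks that were unclear or off:**
- **Side view of the pin:** its 2 mm rise above the deck was too blurred to confirm directly.
- **Push while lifting off:** it was still about 8 N, more than the few newtons I had intended. The upward friction on the carrier was about 2.5 N. In the pictures afterwards the carrier was still seated in its guides.

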